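# Drop the cover plate over the service box's studs and lock it

### The job

Put the metal cover plate onto the grey service box so that both its holes drop over the two studs and it lies flush on the box; the stud bar is adjustable, so press lightly and slide the plate until you feel it drop. Then swing the turn-button a quarter turn so that it points across the edge of the cover and holds it down. Be gentle with the box, and leave the other things on the surface where they stand.

Things in the scene. Friction and masses are not known exactly. Their poses are not given: they have to be found in the camera images.
- box: Grey plastic service box fixed to the surface, 150 mm (its x) by 180 mm (its y, from -73 to +107) by 45 mm high, with a look-only black opening in its flat top face. Origin: on its underside, below the nominal middle between the two studs; z up.
- stud_middle (a point): Fixed point of the box's top face, 45 mm above its origin. The two 8 mm round steel studs stand at box y = +40 and -40 mm from it, 10 mm proud of the face. Both sit on one flat bar (look only, holds nothing up) clamped anywhere from -15 to +15 mm along the box's x: that shared x offset differs each time, is not measured and does not give under hand forces; their y is exact.
- plate: Loose bare-metal cover plate, 110 mm (its x) by 120 mm (its y) by 5 mm thick, about 0.4 kg, lying flat. Origin: centre of its underside; z up. Two through slots at x = 0, y = +40 and -40, each 11 mm (x) by 14 mm (y): 1.5 mm play along x, 3 along y. The same after half a turn. Seated, its origin is 45 mm above the box's; on the stud tops, 55 mm.
- plate_grip (a point): Middle of the top of the cover plate's upright grip block, 41 mm above the plate's origin. The block is 14 mm (plate x) by 46 mm (plate y) and stands 36 mm proud of the plate's upper face.
- button (a joint): Turn-button on the box, rad: 0 = its arm points along the box's +x, beside the cover; grows clockwise seen from above; at 1.57 the arm points along the box's -y, across the cover's edge. Stops at -0.35 and 1.62; starts between -0.3 and 0.1. Friction holds it where it is left; about 2 N at the pin turns it.
- button_pivot (a point): Pivot of the turn-button: 82 mm along the box's +y from its origin, 53 mm above it, level with the underside of the arm. The steel arm is 14 mm wide, 5 mm thick and reaches 36 mm from the pivot; it passes 3 mm above a seated cover.
- button_pin (a point): Upright round pin on the turn-button's arm, 10 mm across, 28 mm from the pivot, to push it by; it stands from 57 to 83 mm above the box's origin. This point lies on its axis, 71 mm above the box's origin.
- jar: Small glass jar with steel lid, 52 mm across, 65 mm high; origin centre of underside. Leave alone.
- bottle: White closed twist-cap bottle, 68 mm across, 210 mm high; origin centre of underside. Leave alone.
- brush_holder: Dark silicone toilet-brush holder with a white handle standing out of it, 100 mm across at the foot, 300 mm high; origin centre of underside. Leave alone.
- dustpan: Yellow plastic dustpan lying flat, 200 by 220 mm, handle along its +x to 228 mm from the origin, 50 mm high; origin centre of underside. Leave alone.
- doorstop: Small wooden stepped door wedge, 70 by 34 by 28 mm; origin centre of underside. Leave alone.
- scrub_brush: Wooden scrubbing brush lying bristles down, 140 by 56 by 40 mm; origin centre of underside. Leave alone.
Not all that is in view belongs to the job. There is more than one size of the plate; the job needs the smaller. What is shaped like the box but green is not meant.

How it is judged:
On the way, in this order (a step that is already met when the one before it is completed fails the run):
1. the cover is seated flush over both studs while the turn-button is still swung aside (z of plate in the frame of box between 0.042 and 0.0475 m and x of plate in the frame of box between -0.02 and 0.02 m and y of plate in the frame of box between -0.008 and 0.008 m and angle between plate's own z axis and vertical below 0.06 rad and angle between the x axis of plate and the x axis of box, either way round below 0.1 rad and value of joint button below 0.6 rad), for 0.2 s.
2. the turn-button is swung across the cover's edge, the cover still seated (z of plate in the frame of box between 0.042 and 0.0475 m and x of plate in the frame of box between -0.02 and 0.02 m and y of plate in the frame of box between -0.008 and 0.008 m and angle between plate's own z axis and vertical below 0.06 rad and angle between the x axis of plate and the x axis of box, either way round below 0.1 rad and value of joint button above 1.25 rad), for 0.2 s.
At the end, for the whole second after the job is handed in: The cover lies flush on the box over both studs (its origin 42 to 47.5 mm above the box's, within 20 mm in the box's x and 8 mm in y, tilt under 0.06 rad, square to the box within 0.1 rad), at rest, and the turn-button stands at more than 1.25 rad, across the cover's edge (all of step 2 and linear speed of plate below 0.02 m/s and angular speed of plate below 0.1 rad/s); the robot touches nothing.
It fails at once if the cover presses or strikes the box, its studs or its turn-button with more than 50 N (contact force between plate and box above 50 N).
It fails at once if the robot presses the box or its turn-button with more than 40 N (contact force between any of the fingers, the arm and box above 40 N).
It fails at once if one of the other things (jar, bottle, brush holder, dustpan, doorstop, scrubbing brush) is moved more than 20 mm or tipped (distance of any of jar, bottle, brush_holder, dustpan, doorstop, scrub_brush from where it was at the start of the episode above 0.02 m or angle between any of jar, bottle, brush_holder, dustpan, doorstop, scrub_brush's own z axis and vertical above 0.3 rad).
It also fails if it takes over 72 s, if anything falls off the work surface, if the arm or the gripper's body presses on something with over 40 N, if the wrist force passes 120 N, or if a joint passes its speed limit or range.

### The arm

A 6-joint arm with a two-finger parallel gripper is mounted at the origin on the work surface. World frame = base frame: x ahead of the robot, y to its left, z up, the work surface at z = 0. Lengths are in m, angles in rad, forces in N, time in s.
With the tool pointing down it reaches from about 0.375 to 0.9 m from the base axis. Payload 3.1 kg.
Tool frame: the origin (TCP) lies at the very end of the fingers, on their centre line; the grasp point (between the pads) lies 19 mm behind it (grip_depth is the distance from the TCP to the grasp point, in m); z points along the fingers, y is the line along which they close (so a half turn about z gives the same grasp; the last joint's range is limited). The gripper opens to 85 mm and grips with 20 to 120 N. Pads are 22 mm wide; open, the fingers measure 114 mm over their backs; the gripper's body (76 mm by 85 mm) begins 54 mm behind the grasp point. The pads swing forward as they close: fully open they stand 13 mm farther back than shut.
Start: joints at [-1.476, 0.527, 1.433, -0, 1.181, -0.178], TCP at [0.169, -0.602, 0.209] pointing down, gripper open.
Joint ranges: [-3.08, 3.08], [-0.75, 2.2], [0.22, 2.44], [-1.43, 4.57], [0, 2.65], [-2.85, 2.85]. Speed limits (rad/s): [2.79, 2.79, 3.14, 3.14, 3.14, 3.14].

### API

Orientations are given as a unit quaternion [x, y, z, w].
In Python, from station import * gives the robot as it stands.
- The arm moves only by the tool apply_moves, never from a script. Its argument "plan" is a list of rows, each a list of 7 numbers: the shift along the tool's x, y, z in m, then the turn, a rotation vector about the tool's x, y, z in rad, then the gripper command: -1 is fully open, 1 is shut, values between are in proportion. In form: [[dx, dy, dz, wx, wy, wz, jaw], ...]. A call has 1 to 8 rows; each row shifts and turns the commanded pose from where the row before left it, along the tool's axes as they then stand; what a row does not reach is not made up. A row lasts 1/8 s, in which the tool goes at most 62.5 mm and 10.7 degrees, less where a joint would pass 70% of its speed; a pose out of reach is approached as far as the arm can. A call is refused whole if a number of a shift passes 0.0625 or a number of a turn 0.188, either way. A call with a gripper value outside its range is refused whole. The fingers move at their own pace and stop on an object; "force" is the grip in N (left out, the last holds). Time passes only in rows, so rows that do not move let the fingers close. It gives the time, the measured TCP pose, the force, the opening and the grip force at its end, in the units of the state.
- sense(): the state, without advancing time (a new reading comes with each control period).
- snapshot(name): name is "scene" or "top" or "wrist"; returns the picture (400x640x3 uint8, red, green, blue); there is no depth.
- calibration(name): a dict with "camera_matrix" (3x3 intrinsics, pixels), "R" (3x3) and "t" (3): a world point X has camera coordinates R X + t; the wrist camera has in their place "mount" (4x4, takes a point from camera to tool coordinates, whose origin is the TCP and whose axes are the flange's). Camera axes: x right, y down, z forward; pixel columns grow to the right and rows downward; lengths in m; the calibration is good to about 2 mm. A picture is of the moment at which its call begins: read the wrist's pose just before it. calibration takes no time and is no camera call.
- sign_off(): hands the job in; it is judged then, once.
The state is a dict: "t": time; "q": joint angles; "qd": joint speeds; "tau": joint torques, N m; "tcp_pos": TCP position; "tool_rot": TCP orientation; "force": force on the tool from outside, world axes, zero at the start; "ft_torque": the same for the moment, N m; "finger_gap": opening from 0.0 (shut) to 1.0 (fully open); "gripper_force": force on a finger pad.
Only numpy, scipy, OpenCV 4.12 (cv2) and the standard library are available. Lean on these libraries where they do the work, as an engineer would, in place of code of your own. Each camera call takes 0.05 s, during which the arm holds its last target. There are 200 camera calls.

## Working session

There is one attempt and no reset: what is moved stays moved. The work goes in short steps, Python scripts to look and compute and a tool call to move; the robot and the scene stay as the last step left them, time stands still between calls to the robot, and variables do not carry over. Pictures are saved under pics/ and viewed, at most 10 in all, crops included, and the job is handed in when it is done.

Besides the shell and the picture viewer there is one more tool, called after "Emit:" in YAML: its name, and indented under it one key for each argument. apply_moves: Moves the arm, as the interface text tells. Its arguments: {"type":"object","properties":{"plan":{"type":"array"},"force":{"type":"number"}},"required":["plan"]}

```bash
mkdir -p pics; ls
python3 - <<'E'
from station import *
import cv2
s=sense();print({k:s[k] for k in('t','tcp_pos','tool_rot','force','finger_gap')})
for n in('scene','top'):
    c=calibration(n);print(n,c)
    cv2.imwrite(f'pics/{n}0.png',cv2.resize(snapshot(n)[:,:,::-1],None,fx=1.25,fy=1.25,interpolation=cv2.INTER_CUBIC))
print(calibration('wrist'))
E
```

```text
pics
{'t': 0.0, 'tcp_pos': array([ 0.16894107, -0.60093264,  0.20813243]), 'tool_rot': array([ 9.90644069e-01,  1.36466592e-01,  4.37956758e-05, -1.09369765e-03]), 'force': array([ 0.45290082, -1.16000154, -0.43824032]), 'finger_gap': 0.9983362154328995}
scene {'camera_matrix': array([[365.99926628,   0.        , 314.8761646 ],
       [  0.        , 365.99926628, 200.03309156],
       [  0.        ,   0.        ,   1.        ]]), 'R': array([[-0.63886644,  0.76924408, -0.01064023],
       [ 0.67170185,  0.55100702, -0.4951847 ],
       [-0.37505506, -0.32350395, -0.86872257]]), 't': array([ 0.28490672, -0.29985664,  1.39612096])}
top {'camera_matrix': array([[453.78407761,   0.        , 315.42546247],
       [  0.        , 453.78407761, 191.23494976],
       [  0.        ,   0.        ,   1.        ]]), 'R': array([[-0.00348028, -0.99997292, -0.00648397],
       [-0.99105535,  0.00431411, -0.13338175],
       [ 0.13340611,  0.00596177, -0.99104352]]), 't': array([0.01526757, 0.48327521, 1.25367579])}
{'camera_matrix': array([[324.91443408,   0.        , 321.70748227],
       [  0.        , 324.91443408, 202.37780359],
       [  0.        ,   0.        ,   1.        ]]), 'mount': array([[ 5.26978950e-04, -9.47091091e-01, -3.20964465e-01,
         8.39988948e-02],
       [ 9.99999747e-01,  6.52554009e-04, -2.83673994e-04,
        -6.33853751e-04],
       [ 4.78111761e-04, -3.20964235e-01,  9.47091195e-01,
        -1.63791130e-01],
       [ 0.00000000e+00,  0.00000000e+00,  0.00000000e+00,
         1.00000000e+00]])}
```

View pics/top0.png

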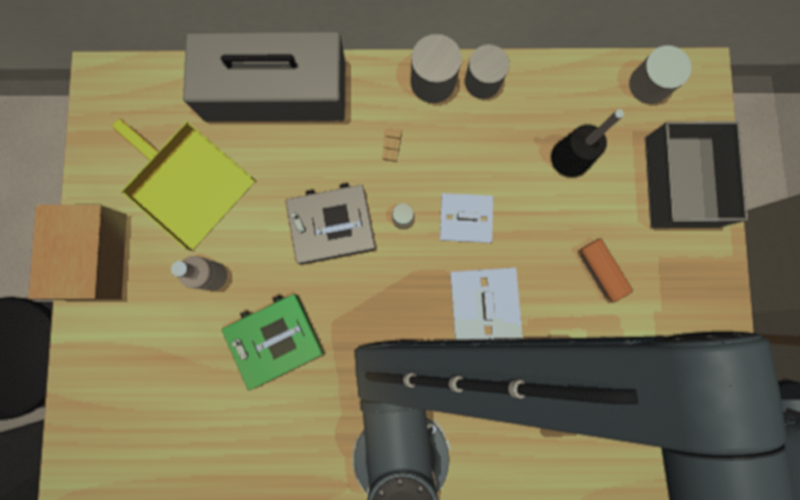

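View pics/scene0.png

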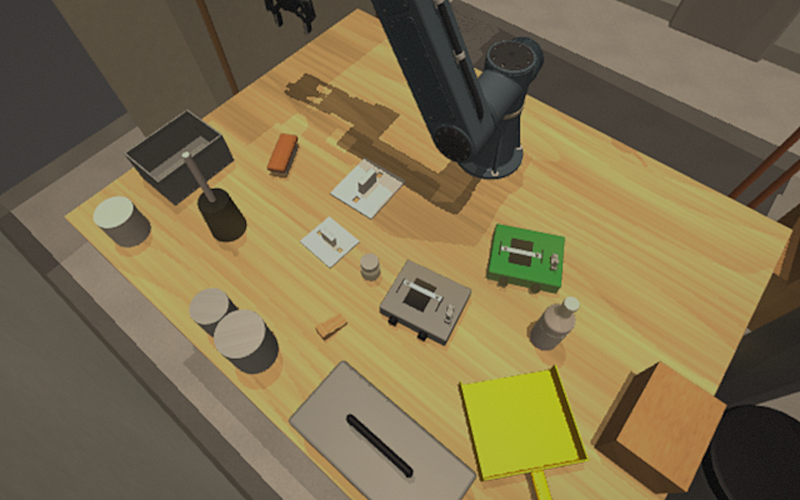

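The top view shows the small plate at (467,218), with its grip block running left to right. The grey box has corners (287,195), (363,184), (376,248) and (297,263), with its button at the left (298,224). The jar stands between them at (402,215). The scene view agrees. I'll use these for a rough localization.

```bash
cat > h.py <<'E'
from station import *
import numpy as np, cv2
from scipy.spatial.transform import Rotation as R
def cam(name,s=None):
    c=calibration(name);K=c['camera_matrix']
    if name!='wrist':return K,c['R'],c['t']
    s=s or sense();T=np.eye(4);T[:3,:3]=R.from_quat(s['tool_rot']).as_matrix();T[:3,3]=s['tcp_pos']
    M=np.linalg.inv(T@c['mount']);return K,M[:3,:3],M[:3,3]
def ray(c,uv):
    K,r,t=c;d=r.T@np.linalg.inv(K)@[uv[0],uv[1],1];return -r.T@t,d
def atz(c,uv,z):
    o,d=ray(c,uv);return o+d*(z-o[2])/d[2]
def proj(c,X):
    K,r,t=c;p=K@(r@np.asarray(X)+t);return p[:2]/p[2]
def tri(obs):
    A=[];b=[]
    for c,uv in obs:
        o,d=ray(c,uv);d/=np.linalg.norm(d);P=np.eye(3)-np.outer(d,d);A.append(P);b.append(P@o)
    return np.linalg.solve(sum(A),sum(b))
def local(dx):  # world shift -> tool axes
    return R.from_quat(sense()['tool_rot']).inv().apply(dx)
E
python3 - <<'E'
from h import *
np.set_printoptions(precision=4,suppress=True)
c=cam('top');sc=cam('scene')
f=lambda u:np.array(u)/1.25
for n,u,z in [('gripTop',(467,215),.041),('pl',(442,195),.005),('pr',(493,195),.005),('br',(492,242),.005),('bl',(440,240),.005),('b0',(287,195),.045),('b1',(363,184),.045),('b2',(376,248),.045),('b3',(297,263),.045),('jar',(403,210),.065),('bottle',(180,269),.21)]:
    print(n,atz(c,f(u),z))
print('tri grip',tri([(c,f((467,215))),(sc,f((328,236)))]))
print('tri jar',tri([(c,f((403,209))),(sc,f((370,257)))]))
print('tri button',tri([(c,f((298,223))),(sc,f((449,312)))]))
print(R.from_quat(sense()['tool_rot']).as_matrix())
E
```

```text
gripTop [ 0.5364 -0.1514  0.041 ]
pl [ 0.5905 -0.0984  0.005 ]
pr [ 0.5899 -0.2176  0.005 ]
br [ 0.4791 -0.2124  0.005 ]
bl [ 0.4843 -0.0923  0.005 ]
b0 [0.5836 0.2566 0.045 ]
b1 [0.6083 0.084  0.045 ]
b2 [0.4616 0.0543 0.045 ]
b3 [0.4286 0.2309 0.045 ]
jar [ 0.5441 -0.0064  0.065 ]
bottle [0.4025 0.4287 0.21  ]
tri grip [ 0.5375 -0.1519  0.0304]
tri jar [ 0.5389 -0.0024  0.0896]
tri button [0.5171 0.229  0.0555]
[[ 0.9627  0.2704 -0.0002]
 [ 0.2704 -0.9627  0.0019]
 [ 0.0003 -0.0019 -1.    ]]
```

Emit:
apply_moves:
  plan:
    - [0.0476,-0.0333,0,0,0,0,-1]
    - [0.0476,-0.0333,0,0,0,0,-1]
    - [0.0476,-0.0333,0,0,0,0,-1]
    - [0.0476,-0.0333,0,0,0,0,-1]
    - [0.0476,-0.0333,0,0,0,0,-1]
    - [0.0476,-0.0333,0,0,0,0,-1]
    - [0.0476,-0.0333,0,0,0,0,-1]
    - [0.0476,-0.0333,0,0,0,0,-1]

```text
t: 1.1
tcp_pos: [0.4645, -0.2406, 0.2089]
tool_rot: [0.991, 0.136, -0.0, -0.0]
force: [0.3, -0.4, 0.4]
finger_gap: 1.001
gripper_force: 0.0
```

Emit:
apply_moves:
  plan:
    - [0.0476,-0.0333,0,0,0,-0.185,-1]
    - [0.048,-0.024,0,0,0,-0.185,-1]
    - [0,0,0,0,0,-0.185,-1]
    - [0,0,0,0,0,-0.185,-1]
    - [0,0,0,0,0,-0.185,-1]
    - [0,0,0,0,0,-0.185,-1]
    - [0,0,0,0,0,-0.185,-1]
    - [0,0,0,0,0,0,-1]

```text
t: 2.1
tcp_pos: [0.5325, -0.1543, 0.2087]
tool_rot: [0.709, 0.706, -0.0, -0.0]
force: [-0.8, -0.5, 0.1]
finger_gap: 0.999
gripper_force: 0.0
```

Run:
```python
from h import *
s=sense();print(s['t'],s['tcp_pos'],R.from_quat(s['tool_rot']).as_matrix().round(3),s['q'].round(3))
im=snapshot('wrist');np.save('w1.npy',im);import pickle;pickle.dump(s,open('w1.pkl','wb'))
cv2.imwrite('pics/w1.png',cv2.resize(im[:,:,::-1],None,fx=1.25,fy=1.25,interpolation=cv2.INTER_CUBIC))
```

```text
2.1 [ 0.53252356 -0.1543487   0.20873205] [[ 0.004  1.    -0.001]
 [ 1.    -0.004  0.   ]
 [ 0.    -0.001 -1.   ]] [-0.484  0.433  1.611  0.     1.098 -0.48 ]
```

View pics/w1.png

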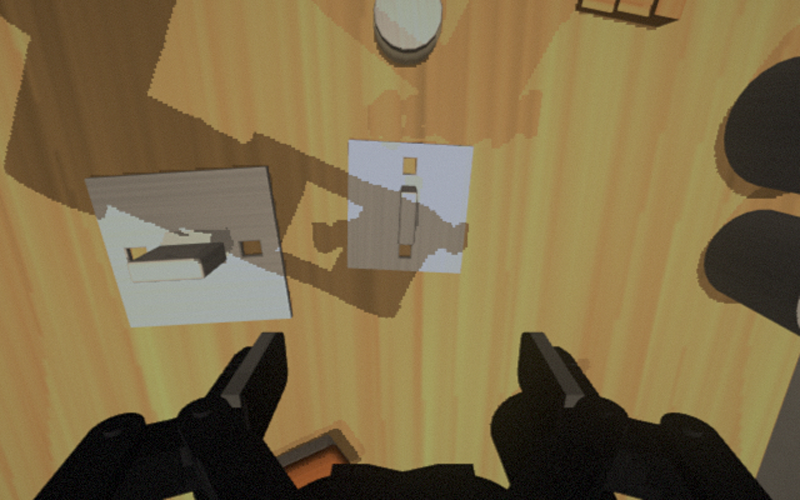

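The small plate is upright in the wrist view: corners (348,141), (473,147), (462,273), (348,268), slots (410,166) and (405,250), and the block between them around (408,188)–(408,245). The fingers straddle it along x.

Run:
```python
from h import *
import pickle
np.set_printoptions(precision=4,suppress=True)
c=cam('wrist',pickle.load(open('w1.pkl','rb')));f=lambda u:np.array(u)/1.25
P=[atz(c,f(u),.005) for u in [(348,141),(473,147),(462,273),(348,268),(410,166),(405,250)]]
for p in P:print(p)
print(sum(P[:4])/4,(P[4]+P[5])/2)
im=np.load('w1.npy')
cr=cv2.resize(im[100:230,260:400,::-1],None,fx=4.5,fy=4.5,interpolation=cv2.INTER_CUBIC)
cv2.imwrite('pics/w1c.png',cr)
```

```text
[ 0.4864 -0.0915  0.005 ]
[ 0.5959 -0.097   0.005 ]
[ 0.5914 -0.2157  0.005 ]
[ 0.4809 -0.2101  0.005 ]
[ 0.5406 -0.1132  0.005 ]
[ 0.536 -0.192  0.005]
[ 0.5386 -0.1536  0.005 ] [ 0.5383 -0.1526  0.005 ]
```

View pics/w1c.png

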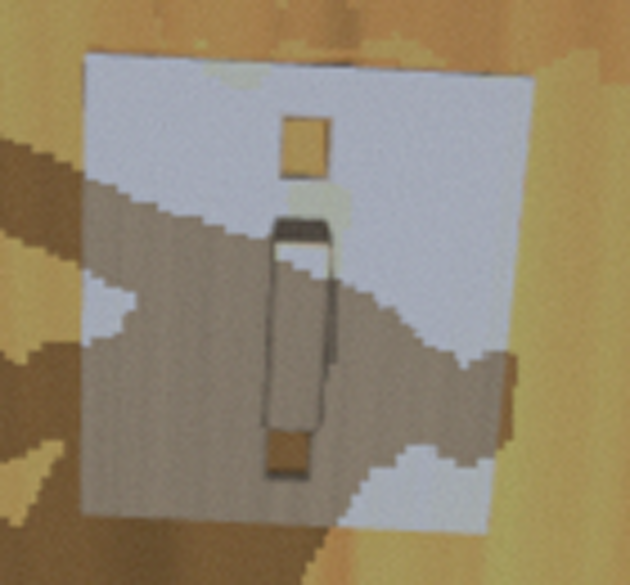

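Emit:
apply_moves:
  plan:
    - [0.001,0.006,0.045,0,0,0.05,-1]
    - [0,0,0.045,0,0,0,-1]
    - [0,0,0.045,0,0,0,-1]
    - [0,0,0.03,0,0,0,-1]
    - [0,0,0.02,0,0,0,-1]
    - [0,0,0.011,0,0,0,-1]
    - [0,0,0,0,0,0,-1]
  force: 45

```text
t: 3.02
tcp_pos: [0.5385, -0.1534, 0.0126]
tool_rot: [0.726, 0.688, -0.0, -0.001]
force: [-0.0, -0.2, 0.2]
finger_gap: 1.001
gripper_force: 0.0
```

Emit:
apply_moves:
  plan:
    - [0,0,0,0,0,0,1]
    - [0,0,0,0,0,0,1]
    - [0,0,0,0,0,0,1]
    - [0,0,0,0,0,0,1]
    - [0,0,0,0,0,0,1]
    - [0,0,0,0,0,0,1]
  force: 45

```text
t: 3.78
tcp_pos: [0.5387, -0.1535, 0.0136]
tool_rot: [0.725, 0.688, -0.0, -0.0]
force: [-1.9, 0.4, 5.6]
finger_gap: 0.144
gripper_force: 45.1
```

Emit:
apply_moves:
  plan:
    - [0,0,-0.01,0,0,0,1]
    - [0,0,-0.04,0,0,0,1]
    - [0,0,-0.05,0,0,0,1]
    - [0.03,-0.005,-0.055,0,0,0,1]
    - [0.05,-0.005,-0.055,0,0,0,1]
    - [0.05,-0.005,-0.055,0,0,0,1]
    - [0.04,-0.005,-0.05,0,0,0,1]
    - [0.028,0,0,0,0,-0.115,1]

```text
t: 4.78
tcp_pos: [0.5318, 0.0294, 0.3134]
tool_rot: [0.683, 0.731, 0.003, 0.004]
force: [0.1, 0.2, -3.4]
finger_gap: 0.143
gripper_force: 44.4
```

Emit:
apply_moves:
  plan:
    - [0,0,0,0,0,-0.115,1]
    - [0,0,0,0,0,0,1]
    - [0,0,0,0,0,0,1]
    - [0,0,0,0,0,0,1]

```text
t: 5.28
tcp_pos: [0.5299, 0.0274, 0.3084]
tool_rot: [0.642, 0.767, -0.0, -0.0]
force: [0.2, 0.2, -3.6]
finger_gap: 0.14
gripper_force: 44.5
```

Run:
```python
from h import *
import pickle
s=sense();print(s['t'],s['tcp_pos'],s['force'],s['finger_gap'],R.from_quat(s['tool_rot']).as_matrix().round(3))
im=snapshot('wrist');np.save('w2.npy',im);pickle.dump(s,open('w2.pkl','wb'))
cv2.imwrite('pics/w2.png',cv2.resize(im[:,:,::-1],None,fx=1.25,fy=1.25,interpolation=cv2.INTER_CUBIC))
```

```text
5.275 [0.52988    0.02738486 0.30839976] [ 0.19784381  0.15083906 -3.55600895] 0.1397390841054961 [[-0.175  0.985 -0.001]
 [ 0.985  0.175  0.   ]
 [ 0.    -0.001 -1.   ]]
```

View pics/w2.png

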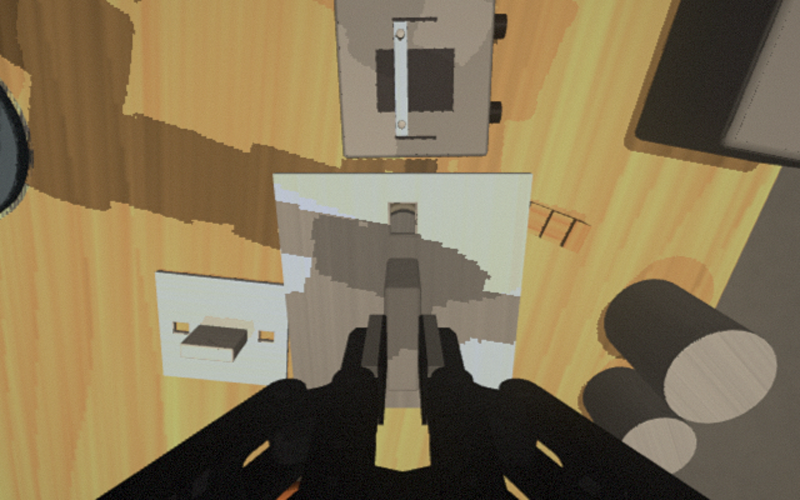

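The view shows the box ahead of the held plate: stud tops at about (401,34) and (402,125), with the near box edge (343,156)–(487,154). The plate edge is level, so it is square with the tool. I'll step forward and take one finer crop.

Emit:
apply_moves:
  plan:
    - [0.04,0,0,0,0,0,1]
    - [0,0,0,0,0,0,1]
    - [0,0,0,0,0,0,1]
    - [0,0,0,0,0,0,1]

```text
t: 5.82
tcp_pos: [0.5232, 0.0665, 0.3087]
tool_rot: [0.642, 0.767, -0.0, 0.0]
force: [-0.4, -0.0, -2.9]
finger_gap: 0.141
gripper_force: 44.5
```

Run:
```python
from h import *
import pickle
s=sense();print(s['t'],s['tcp_pos'],s['force'],R.from_quat(s['tool_rot']).as_matrix().round(3))
im=snapshot('wrist');np.save('w3.npy',im);pickle.dump(s,open('w3.pkl','wb'))
cv2.imwrite('pics/w3.png',cv2.resize(im[0:145,240:430,::-1],None,fx=4,fy=4,interpolation=cv2.INTER_CUBIC))
```

```text
5.825 [0.52320729 0.06646304 0.30874665] [-0.44663731 -0.01296336 -2.92733135] [[-0.176  0.984  0.   ]
 [ 0.984  0.176 -0.   ]
 [-0.     0.    -1.   ]]
```

View pics/w3.png

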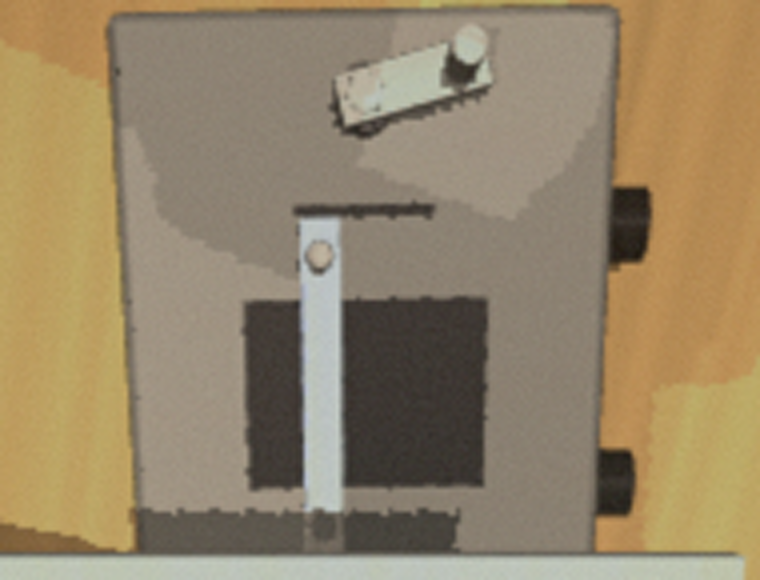

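The far stud top is at crop (319,250). The far box corners are (112,15) and (617,8). The pivot is near (362,98) and the pin top is at (469,45), so the button arm sits at a negative angle, swung aside.

Run:
```python
from h import *
import pickle
np.set_printoptions(precision=4,suppress=True)
s2=pickle.load(open('w2.pkl','rb'));s3=pickle.load(open('w3.pkl','rb'))
c2=cam('wrist',s2);c3=cam('wrist',s3)
f=lambda u:np.array(u)/1.25
g=lambda u:np.array(u)/4+[240,0]
A3=atz(c3,g((319,250)),.055);A2=atz(c2,f((401,33)),.055);B=atz(c2,f((402,124)),.055)
print('studs',A3,A2,B,np.linalg.norm(A3-B),'tri',tri([(c2,f((401,33))),(c3,g((319,250)))]))
cor=[atz(c3,g((112,15)),.045),atz(c3,g((617,8)),.045),atz(c2,f((487,155)),.045),atz(c2,f((343,157)),.045)]
for p in cor:print(p)
Y=(cor[0]+cor[1]-cor[2]-cor[3])/2;X=(cor[1]+cor[2]-cor[0]-cor[3])/2;S=A3-B
print('len',np.linalg.norm(X),np.linalg.norm(Y))
print('yaws',np.degrees([np.arctan2(X[1],X[0]),np.arctan2(Y[1],Y[0])-np.pi/2,np.arctan2(S[1],S[0])-np.pi/2]))
print('pin',atz(c3,g((469,45)),.083),'piv',atz(c3,g((362,98)),.06))
y=Y/np.linalg.norm(Y)
print('ctr-.017',sum(cor)/4-.017*y,'studmid',(A3+B)/2)
# in-hand plate
zt=s2['tcp_pos'][2]-.0136+.005
r=R.from_quat(s2['tool_rot']);
for u in [(274,174),(531,173),(389,203),(417,203),(416,233)]:print('hand',r.inv().apply(atz(c2,f(u),zt)-s2['tcp_pos']))
```

```text
studs [0.5016 0.1814 0.055 ] [0.5026 0.1802 0.055 ] [0.5175 0.102  0.055 ] 0.0809238589771608 tri [0.5017 0.1826 0.0401]
[0.4318 0.233  0.045 ]
[0.5744 0.2604 0.045 ]
[0.6087 0.0874 0.045 ]
[0.4635 0.0593 0.045 ]
len 0.14656017867888807 0.17643697762354252
yaws [10.889  10.7733 11.372 ]
pin [0.5324 0.2353 0.083 ] piv [0.5067 0.2221 0.06  ]
ctr-.017 [0.5228 0.1433 0.045 ] studmid [0.5095 0.1417 0.055 ]
hand [ 0.0601 -0.0526  0.0087]
hand [0.0606 0.0554 0.0086]
hand [ 0.0478 -0.0043  0.0086]
hand [0.0478 0.0077 0.0086]
hand [0.0344 0.0074 0.0086]
```

Emit:
apply_moves:
  plan:
    - [0.04,0,0.04,0,0,-0.015,1]
    - [0.036,-0.001,0.05,0,0,0,1]
    - [0,0,0.05,0,0,0,1]
    - [0,0,0.045,0,0,0,1]
    - [0,0,0.03,0,0,0,1]
    - [0,0,0.012,0,0,0,1]
    - [0,0,0,0,0,0,1]
    - [0,0,0,0,0,0,1]

```text
t: 6.88
tcp_pos: [0.5094, 0.1416, 0.083]
tool_rot: [0.636, 0.772, 0.001, 0.001]
force: [0.3, -0.3, -2.9]
finger_gap: 0.145
gripper_force: 44.5
```

```bash
cat > st.py <<'E'
from h import *
import sys
s=sense();np.set_printoptions(precision=4,suppress=True)
X=np.array([np.cos(.19),np.sin(.19)]);Y=np.array([-X[1],X[0]])
d=s['tcp_pos'][:2]-[.5085,.1415]
m=R.from_quat(s['tool_rot']).as_matrix()
print('t',s['t'],'rel box x,y mm',d@X*1e3,d@Y*1e3,'z',s['tcp_pos'][2],'yaw',np.degrees(np.arctan2(m[1,0],m[0,0])),'zax',m[:,2],'F',s['force'],'tq',s['ft_torque'],'gap',s['finger_gap'])
E
python3 st.py
```

```text
t 6.875 rel box x,y mm 0.8670532937926467 -0.05808758766274082 z 0.0830147538137423 yaw 101.04101700096106 zax [ 0.003   0.0002 -1.    ] F [ 0.2803 -0.2908 -2.9074] tq [-0.0265  0.0257  0.0304] gap 0.14467589445779047
```

Emit:
apply_moves:
  plan:
    - [0,-0.001,0.008,0,0,0,1]
    - [0,0,0.003,0,0,0,1]
    - [0,0,0.002,0,0,0,1]
    - [0,0,0.001,0,0,0,1]
    - [0,0,0,0,0,0,1]

```text
t: 7.5
tcp_pos: [0.507, 0.1415, 0.0677]
tool_rot: [0.636, 0.772, -0.0, -0.0]
force: [-0.3, 0.5, -4.5]
finger_gap: 0.144
gripper_force: 44.5
```

```bash
python3 st.py
```

```text
t 7.5 rel box x,y mm -1.460987472365635 0.27939340275485364 z 0.0676924317580545 yaw 101.05927311635318 zax [-0.0001 -0.     -1.    ] F [-0.2516  0.5435 -4.4518] tq [ 0.0409 -0.0199  0.055 ] gap 0.14381907908820094
```

Emit:
apply_moves:
  plan:
    - [0,0.0012,0,0,0,0,1]
    - [0,0,0.001,0,0,0,1]
    - [0,0,0.001,0,0,0,1]
    - [0,0,0.001,0,0,0,1]
    - [0,0,0,0,0,0,1]

```text
t: 8.12
tcp_pos: [0.508, 0.1417, 0.0646]
tool_rot: [0.636, 0.772, -0.0, -0.0]
force: [0.1, -0.1, -3.1]
finger_gap: 0.141
gripper_force: 44.5
```

```bash
python3 st.py
```

```text
t 8.125 rel box x,y mm -0.4228148106177379 0.2960044635683223 z 0.0646153900491652 yaw 101.05801864726769 zax [-0.0003 -0.     -1.    ] F [ 0.1097 -0.1144 -3.1398] tq [-0.0614  0.019  -0.0165] gap 0.14078626396197086
```

Emit:
apply_moves:
  plan:
    - [0,0,0.0015,0,0,0,1]
    - [0,0,0.001,0,0,0,1]
    - [0,0,0.001,0,0,0,1]
    - [0,0,0,0,0,0,1]

```text
t: 8.62
tcp_pos: [0.5081, 0.1417, 0.0611]
tool_rot: [0.636, 0.772, -0.0, -0.0]
force: [0.5, 0.2, -3.8]
finger_gap: 0.143
gripper_force: 44.5
```

```bash
python3 st.py
```

```text
t 8.625 rel box x,y mm -0.3691651800541864 0.279524288014908 z 0.06114305561860515 yaw 101.05694644639047 zax [-0.0002 -0.     -1.    ] F [ 0.5135  0.2347 -3.765 ] tq [-0.0106 -0.0118  0.0308] gap 0.14280660801038522
```

Dropped in with no contact. I'll lower it to the face.

Emit:
apply_moves:
  plan:
    - [0,0,0.001,0,0,0,1]
    - [0,0,0.001,0,0,0,1]
    - [0,0,0.0008,0,0,0,1]
    - [0,0,0,0,0,0,1]

```text
t: 9.12
tcp_pos: [0.5082, 0.1417, 0.0587]
tool_rot: [0.636, 0.772, 0.0, 0.0]
force: [0.1, 0.0, -0.3]
finger_gap: 0.139
gripper_force: 44.8
```

```bash
python3 st.py
```

```text
t 9.125 rel box x,y mm -0.2752473466190307 0.2815444053796374 z 0.05869318441360209 yaw 101.06183680556236 zax [ 0.0001 -0.     -1.    ] F [ 0.0536  0.023  -0.3161] tq [-0.0891  0.1252  0.0228] gap 0.13882631719960406
```

Emit:
apply_moves:
  plan:
    - [0,0,0.0004,0,0,0,1]
    - [0,0,0,0,0,0,-1]
    - [0,0,0,0,0,0,-1]
    - [0,0,0,0,0,0,-1]
    - [0,0,0,0,0,0,-1]
    - [0,0,0,0,0,0,-1]

```text
t: 9.88
tcp_pos: [0.5082, 0.1417, 0.058]
tool_rot: [0.636, 0.772, 0.0, 0.0]
force: [0.1, 0.1, 0.1]
finger_gap: 1.003
gripper_force: 0.0
```

Emit:
apply_moves:
  plan:
    - [0,0,-0.01,0,0,0,-1]
    - [0,0,-0.03,0,0,0,-1]
    - [0,0,-0.05,0,0,0,-1]
    - [0,0,-0.05,0,0,0,1]
    - [0,0,0,0,0,0,1]
    - [0,0,0,0,0,0,1]
    - [0,0,0,0,0,0,1]

```text
t: 10.75
tcp_pos: [0.5069, 0.1416, 0.1968]
tool_rot: [0.636, 0.772, -0.001, -0.001]
force: [-0.9, -0.4, -0.2]
finger_gap: 0.146
gripper_force: 0.0
```

```bash
python3 st.py
python3 - <<'E'
from h import *
import pickle
s=sense();im=snapshot('wrist');pickle.dump(s,open('w4.pkl','wb'))
print(s['tcp_pos'])
cv2.imwrite('pics/w4.png',cv2.resize(im[:,160:500,::-1],None,fx=1.5*1.0,fy=1.5,interpolation=cv2.INTER_CUBIC))
E
```

```text
t 10.75 rel box x,y mm -1.551698449799269 0.4077955803306128 z 0.1967644505633592 yaw 101.05585807032787 zax [-0.0033 -0.0002 -1.    ] F [-0.8754 -0.4103 -0.1591] tq [0.0365 0.017  0.0172] gap 0.14635493162328012
[0.50689921 0.1416074  0.19676445]
```

View pics/w4.png

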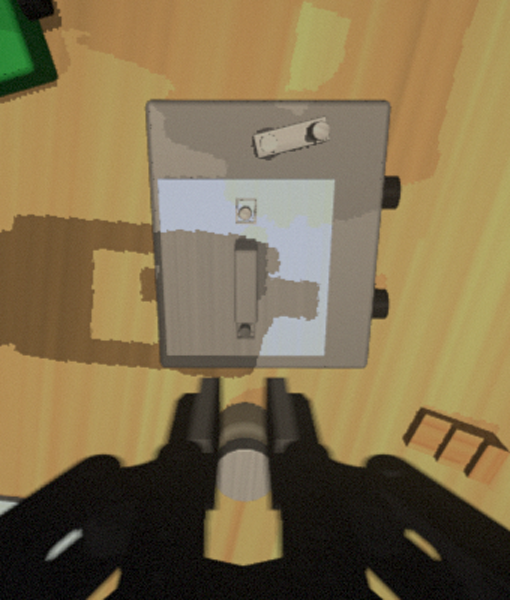

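The cover is seated: both studs show inside the slots at (245,212) and (245,331), and the button is still aside, with its pin at (320,129). Next I'll bring the shut fingers behind the pin.

Emit:
apply_moves:
  plan:
    - [0.05,0.015,0,0,0,0,1]
    - [0.054,0.0157,0,0,0,0,1]
    - [0,0,0,0,0,0.187,1]
    - [0,0,0,0,0,0.187,1]
    - [0,0,0,0,0,0.186,1]
    - [0,0,0.04,0,0,0,1]
    - [0,0,0.04,0,0,0,1]
    - [0,0,0,0,0,0,1]
  force: 30

```text
t: 11.8
tcp_pos: [0.5149, 0.2487, 0.1141]
tool_rot: [0.824, 0.566, -0.005, -0.002]
force: [0.8, 0.0, 0.1]
finger_gap: -0.002
gripper_force: 0.0
```

```bash
python3 st.py
python3 - <<'E'
from h import *
s=sense();print(s['tcp_pos'],s['q'],local(np.array([.517,.2497,.063])-s['tcp_pos']))
E
```

```text
t 11.8 rel box x,y mm 26.57847822238782 104.05978576240216 z 0.11413602113687848 yaw 68.96907326820951 zax [-0.0098 -0.0026 -0.9999] F [0.7698 0.0044 0.0611] tq [-0.0277  0.0005  0.0252] gap -0.002367887478563288
[0.51494756 0.24870673 0.11413602] [ 2.54609174e-01  5.86674025e-01  1.64647634e+00 -3.75831476e-05
  9.18573877e-01  6.21715401e-01] [0.00196661 0.00197938 0.05111073]
```

Emit:
apply_moves:
  plan:
    - [0,0,0.025,0,0,0,1]
    - [0,0,0.015,0,0,0,1]
    - [0,0,0.01,0,0,0,1]
    - [0,0,0,0,0,0,1]
    - [0,0,0,0,0,0,1]

```text
t: 12.42
tcp_pos: [0.5189, 0.2498, 0.0687]
tool_rot: [0.824, 0.566, 0.001, 0.0]
force: [0.2, -0.1, 1.8]
finger_gap: 0.001
gripper_force: 0.0
```

Run:
```python
from h import *
s=sense();print(s['tcp_pos'],s['force'],local(np.array([.517,.2497,.063])-s['tcp_pos']))
im=snapshot('wrist')
cv2.imwrite('pics/w5.png',im[:,:,::-1])
```

```text
[0.51891712 0.24980805 0.06871357] [ 0.20473919 -0.12201178  1.84381853] [-0.0007931  -0.00175664  0.00571114]
```

View pics/w5.png

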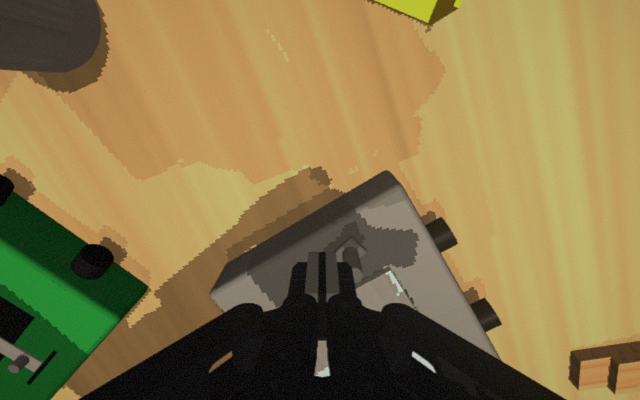

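The pin (352,255) stands just to the right of the shut fingers, as planned. I'll sweep around the pivot.

Emit:
apply_moves:
  plan:
    - [-0.003,0,0.002,0,0,0,1]
    - [-0.0003,0.0036,0,0,0,0.15,1]
    - [-0.0003,0.0036,0,0,0,0.15,1]
    - [-0.0003,0.0036,0,0,0,0.15,1]
    - [0,0,0,0,0,0,1]

```text
t: 13.1
tcp_pos: [0.5264, 0.2406, 0.0663]
tool_rot: [0.93, 0.369, 0.0, 0.0]
force: [0.3, 0.8, -0.0]
finger_gap: -0.003
gripper_force: 0.0
```

```bash
cat > pv.py <<'E'
from h import *
s=sense();m=R.from_quat(s['tool_rot']).as_matrix()
d=s['tcp_pos'][:2]-[.5073,.2238]
print('t',s['t'],'z',s['tcp_pos'][2],'F',s['force'].round(1),'r',np.hypot(*d),'finger btn angle',.19-np.arctan2(d[1],d[0]),'tool x btn angle',.19-np.arctan2(m[1,0],m[0,0]),'tilt',m[:2,2].round(4))
E
python3 pv.py
```

```text
t 13.1 z 0.06626528483901542 F [ 0.3  0.8 -0. ] r 0.02540018540960312 finger btn angle -0.5309567175909928 tool x btn angle -0.5651375397066725 tilt [0.0005 0.0001]
```

Emit:
apply_moves:
  plan:
    - [-0.0003,0.0037,0,0,0,0.15,1]
    - [-0.0003,0.0037,0,0,0,0.15,1]
    - [-0.0003,0.0037,0,0,0,0.15,1]
    - [-0.0003,0.0037,0,0,0,0.15,1]
    - [-0.0003,0.0037,0,0,0,0.15,1]
    - [0,0,0,0,0,0,1]

```text
t: 13.85
tcp_pos: [0.5326, 0.2238, 0.0662]
tool_rot: [1.0, 0.004, -0.0, -0.0]
force: [0.1, 0.7, -0.2]
finger_gap: -0.002
gripper_force: 0.0
```

```bash
python3 pv.py
python3 - <<'E'
from h import *
c=cam('top');im=snapshot('top');print(proj(c,[.5073,.2238,.08]))
cv2.imwrite('pics/t6.png',cv2.resize(snapshot('wrist')[150:350,220:440,::-1],None,fx=3,fy=3,interpolation=cv2.INTER_CUBIC))
E
```

```text
t 13.85 z 0.06615456417683815 F [ 0.1  0.7 -0.2] r 0.025339092321749752 finger btn angle 0.19191627556182853 tool x btn angle 0.18279254170742482 tilt [-0.0001  0.    ]
[238.48944819 180.58115937]
```

View pics/t6.png

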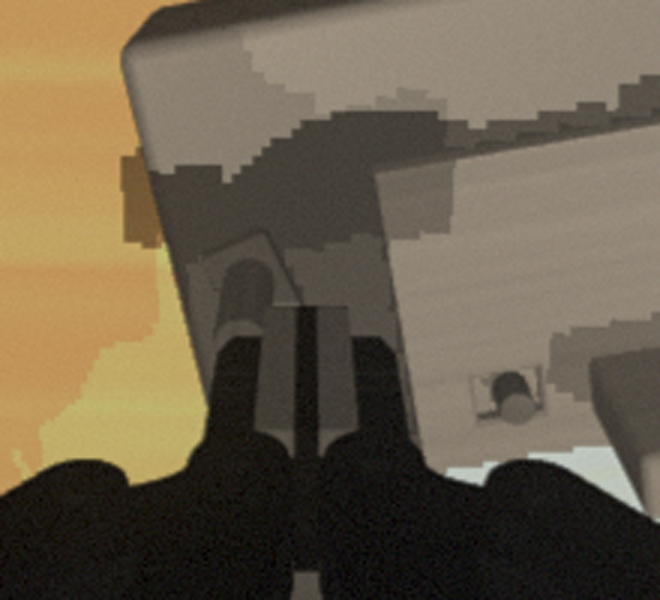

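Run:
```python
from h import *
c=cam('wrist');np.set_printoptions(precision=4,suppress=True)
g=lambda u:np.array(u)/3+[220,150]
s=sense();print('tcp px crop',(proj(c,s['tcp_pos'])-[220,150])*3)
print('pin top',atz(c,g((238,335)),.083),'pin base',atz(c,g((250,275)),.058),'tip corner',atz(c,g((265,235)),.058),atz(c,g((200,262)),.058))
print('stud top',atz(c,g((516,408)),.055),'plate corner',atz(c,g((378,175)),.050))
for p in [[.5324,.2353,.083],[.5324,.2353,.058],[.5073,.2238,.06]]:print((proj(c,p)-[220,150])*3)
```

```text
tcp px crop [310.5018 300.421 ]
pin top [0.5347 0.2364 0.083 ] pin base [0.5339 0.2357 0.058 ] tip corner [0.5423 0.2327 0.058 ] [0.5366 0.2453 0.058 ]
stud top [0.5025 0.181  0.055 ] plate corner [0.5518 0.2108 0.05  ]
[244.5041 346.8066]
[252.1282 281.9213]
[310.0161 399.8355]
```

The finger passed the pin without touching it: the pin is still at about (.534,.236), left of the finger at crop (240,330). The real fingertips must be higher than I assumed, so I'll probe downward beside the arm to find their level.

Emit:
apply_moves:
  plan:
    - [0,0.003,0,0,0,0,1]
    - [0,0,0.002,0,0,0,1]
    - [0,0,0.002,0,0,0,1]
    - [0,0,0.002,0,0,0,1]
    - [0,0,0,0,0,0,1]

```text
t: 14.58
tcp_pos: [0.5326, 0.2209, 0.0598]
tool_rot: [1.0, 0.002, -0.0, 0.0]
force: [-0.6, 0.4, 0.6]
finger_gap: -0.004
gripper_force: 0.0
```

```bash
python3 pv.py
```

```text
t 14.575 z 0.05977951207540283 F [-0.6  0.4  0.6] r 0.02547778923507599 finger btn angle 0.30354953269916374 tool x btn angle 0.18603429677167369 tilt [-0.0005 -0.0001]
```

Emit:
apply_moves:
  plan:
    - [0,0,0.002,0,0,0,1]
    - [0,0,0.002,0,0,0,1]
    - [0,0,0.002,0,0,0,1]
    - [0,0,0.002,0,0,0,1]
    - [0,0,0.002,0,0,0,1]
    - [0,0,0,0,0,0,1]

```text
t: 15.32
tcp_pos: [0.5334, 0.2211, 0.0531]
tool_rot: [1.0, 0.002, 0.001, -0.0]
force: [-3.6, -1.2, 19.5]
finger_gap: 0.001
gripper_force: 9.7
```

```bash
python3 pv.py
```

```text
t 15.325 z 0.053136213520646035 F [-3.6 -1.2 19.5] r 0.026245893000544165 finger btn angle 0.29162306471256094 tool x btn angle 0.18589899043713715 tilt [0.0021 0.0005]
```

Run:
```python
from h import *
s=sense();c=cam('wrist');r=R.from_quat(s['tool_rot']);np.set_printoptions(precision=4,suppress=True)
print('F',s['force'],'T',s['ft_torque'])
for x in(-.011,0,.011):print(x,[(proj(c,s['tcp_pos']+r.apply([x,0,z]))[1]-150).round(1)*3 for z in(-.02,-.01,0,.008)])
im=snapshot('wrist')
cv2.imwrite('pics/_a.png',im[:,:,::-1])
# top camera: where is the yellow-white pin / fingers
```

```text
F [-3.5776 -1.188  19.504 ] T [-0.0104  0.7483  0.0208]
-0.011 [np.float64(412.20000000000005), np.float64(380.70000000000005), np.float64(352.5), np.float64(331.79999999999995)]
0 [np.float64(355.5), np.float64(326.4), np.float64(300.29999999999995), np.float64(281.4)]
0.011 [np.float64(296.1), np.float64(270.0), np.float64(246.29999999999998), np.float64(229.20000000000002)]
```

Emit:
apply_moves:
  plan:
    - [0,0,-0.006,0,0,0,1]
    - [0,0,-0.01,0,0,0,1]
    - [0,0,0,0,0,0,1]

```text
t: 15.75
tcp_pos: [0.5334, 0.2211, 0.0667]
tool_rot: [1.0, 0.002, 0.001, -0.0]
force: [0.1, -0.8, 0.2]
finger_gap: -0.001
gripper_force: 0.0
```

Emit:
apply_moves:
  plan:
    - [0,0,-0.03,0,0,0,1]
    - [-0.0224,-0.0309,0,0,0,-0.1715,1]
    - [0,0,0,0,0,-0.1715,1]
    - [0,0,0,0,0,-0.1715,1]
    - [0,0,0,0,0,-0.1715,1]
    - [0,0,0,0,0,-0.1715,1]
    - [0,0,0,0,0,-0.1715,1]
    - [0,0,0,0,0,-0.1715,1]

```text
t: 16.75
tcp_pos: [0.51, 0.2516, 0.0955]
tool_rot: [0.823, 0.569, -0.0, -0.0]
force: [-0.6, -0.6, -0.6]
finger_gap: -0.003
gripper_force: 0.0
```

Emit:
apply_moves:
  plan:
    - [0,0,0.02,0,0,0,1]
    - [0,0,0.015,0,0,0,1]
    - [0,0,0.003,0,0,0,1]
    - [0,0,0.002,0,0,0,1]
    - [0,0,0,0,0,0,1]

```text
t: 17.38
tcp_pos: [0.5105, 0.2518, 0.0563]
tool_rot: [0.824, 0.566, 0.0, 0.0]
force: [-0.1, 0.4, 0.0]
finger_gap: -0.003
gripper_force: 0.0
```

```bash
python3 pv.py
```

```text
t 17.375 z 0.05626780138796601 F [-0.1  0.4  0. ] r 0.02818700217521727 finger btn angle -1.265863778833842 tool x btn angle -1.014311322626526 tilt [0.0005 0.0002]
```

Emit:
apply_moves:
  plan:
    - [0,0,0.002,0,0,0,1]
    - [0,0,0.002,0,0,0,1]
    - [0,0,0.002,0,0,0,1]
    - [0,0,0,0,0,0,1]

```text
t: 17.88
tcp_pos: [0.5101, 0.2517, 0.0499]
tool_rot: [0.824, 0.566, -0.0, -0.0]
force: [-0.7, -0.6, 0.4]
finger_gap: -0.004
gripper_force: 0.0
```

Emit:
apply_moves:
  plan:
    - [0,0,0.0015,0,0,0,1]
    - [0,0,0.0015,0,0,0,1]
    - [0,0,0,0,0,0,1]

```text
t: 18.25
tcp_pos: [0.5102, 0.2517, 0.0469]
tool_rot: [0.824, 0.566, -0.0, -0.0]
force: [0.2, -0.2, 0.6]
finger_gap: -0.002
gripper_force: 0.0
```

```bash
python3 pv.py
```

```text
t 18.25 z 0.046908920914739506 F [ 0.2 -0.2  0.6] r 0.028031753810668764 finger btn angle -1.278895135832557 tool x btn angle -1.0142468402537297 tilt [-0.0003 -0.    ]
```

Emit:
apply_moves:
  plan:
    - [0,0,0.0015,0,0,0,1]
    - [0,0,0.0015,0,0,0,1]
    - [0,0,0.001,0,0,0,1]
    - [0,0,0,0,0,0,1]

```text
t: 18.75
tcp_pos: [0.5102, 0.2517, 0.0429]
tool_rot: [0.824, 0.566, -0.0, -0.0]
force: [-0.1, -0.3, 1.2]
finger_gap: -0.004
gripper_force: 0.0
```

```bash
python3 pv.py
```

```text
t 18.75 z 0.04292994507090879 F [-0.1 -0.3  1.2] r 0.028042731310048016 finger btn angle -1.2779421441586483 tool x btn angle -1.0143446299920642 tilt [-0.0002 -0.0001]
```

Emit:
apply_moves:
  plan:
    - [-0.0015,0,0,0,0,0,1]
    - [-0.0015,0,0,0,0,0,1]
    - [0,0,0,0,0,0,1]

```text
t: 19.12
tcp_pos: [0.5091, 0.2487, 0.0431]
tool_rot: [0.824, 0.566, -0.0, -0.0]
force: [-0.1, -0.3, 0.4]
finger_gap: 0.002
gripper_force: 0.0
```

```bash
python3 pv.py
python3 - <<'E'
from h import *
s=sense();print(s['ft_torque'])
cv2.imwrite('pics/w7.png',snapshot('wrist')[:,:,::-1])
sc=cam('scene');u=proj(sc,s['tcp_pos']).astype(int);print(u)
im=snapshot('scene')[u[1]-70:u[1]+40,u[0]-70:u[0]+70]
a=cv2.resize(im,None,fx=3.6,fy=3.6,interpolation=cv2.INTER_CUBIC)
w=cv2.resize(snapshot('wrist')[180:300,240:400],None,fx=1.8,fy=1.8)
o=np.zeros((400,800,3),np.uint8);o[:396,:504]=a;o[:216,504:792]=w
cv2.imwrite('pics/both.png',o[:,:,::-1])
E
```

```text
t 19.125 z 0.04307303200242554 F [-0.1 -0.3  0.4] r 0.025014900249437064 finger btn angle -1.3086704841875165 tool x btn angle -1.0140978027537364 tilt [-0.0001 -0.    ]
[-0.02162219 -0.05992945 -0.02221788]
[365 253]
```

View pics/both.png

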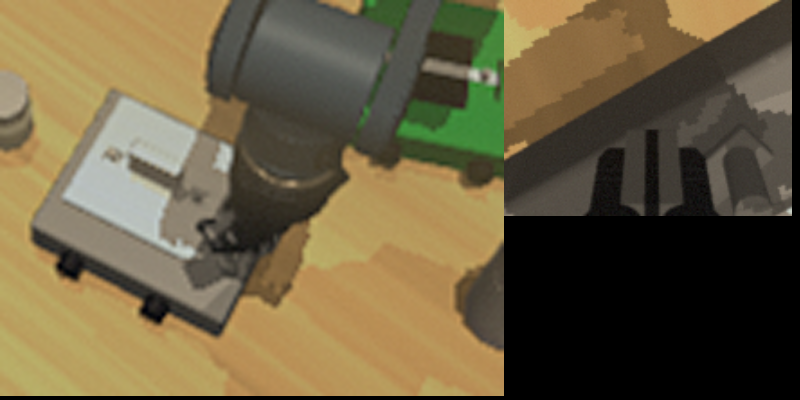

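The fingers hover over the box with the TCP below its top face. That confirms the real tips sit about 2 cm above the TCP. The pin is to the right, within their height, so I'll sweep again in steps while watching the force.

Emit:
apply_moves:
  plan:
    - [0,0.0035,0,0,0,0,1]
    - [0,0.0035,0,0,0,0,1]
    - [-0.0002,0.0029,0,0,0,0.12,1]
    - [-0.0002,0.0029,0,0,0,0.12,1]
    - [0,0,0,0,0,0,1]

```text
t: 19.9
tcp_pos: [0.5207, 0.2437, 0.043]
tool_rot: [0.886, 0.464, -0.0, -0.0]
force: [-1.0, 0.9, 0.4]
finger_gap: -0.001
gripper_force: 0.7
```

```bash
python3 pv.py
```

```text
t 19.9 z 0.042967228588211656 F [-1.   0.9  0.4] r 0.023988382036491184 finger btn angle -0.7898394154330171 tool x btn angle -0.7753596892075916 tilt [-0.0007  0.0002]
```

Light contact with the pin, with the reaction opposing the push. I'll continue.

Emit:
apply_moves:
  plan:
    - [-0.0002,0.0029,0,0,0,0.12,1]
    - [-0.0002,0.0029,0,0,0,0.12,1]
    - [-0.0002,0.0029,0,0,0,0.12,1]
    - [-0.0002,0.0029,0,0,0,0.12,1]
    - [-0.0002,0.0029,0,0,0,0.12,1]
    - [0,0,0,0,0,0,1]

```text
t: 20.65
tcp_pos: [0.5296, 0.2324, 0.043]
tool_rot: [0.983, 0.182, 0.0, -0.0]
force: [-0.9, 1.5, 0.6]
finger_gap: -0.002
gripper_force: 0.9
```

```bash
python3 pv.py
```

```text
t 20.65 z 0.043005034610313554 F [-0.9  1.5  0.6] r 0.02390460203218975 finger btn angle -0.17987873050274777 tool x btn angle -0.17695107536000687 tilt [0.     0.0003]
```

Emit:
apply_moves:
  plan:
    - [-0.0002,0.0029,0,0,0,0.12,1]
    - [-0.0002,0.0029,0,0,0,0.12,1]
    - [-0.0002,0.0029,0,0,0,0.12,1]
    - [-0.0002,0.0029,0,0,0,0.12,1]
    - [-0.0002,0.0029,0,0,0,0.12,1]
    - [0,0,0,0,0,0,1]

```text
t: 21.4
tcp_pos: [0.5312, 0.2181, 0.0431]
tool_rot: [0.993, -0.116, 0.001, -0.0]
force: [1.1, 1.6, -1.8]
finger_gap: -0.003
gripper_force: 0.8
```

```bash
python3 pv.py
python3 - <<'E'
from h import *
c=cam('wrist');s=sense();im=snapshot('wrist');np.save('w8.npy',im)
# predicted pixel of pin top for button angles, and brightness of pin-top patch
for a in np.arange(.6,1.65,.05):
    w=.19-a;p=np.array([.5073+.028*np.cos(w),.2238+.028*np.sin(w),.083]);u=proj(c,p);r=R.from_quat(s['tool_rot']).inv().apply(p-s['tcp_pos'])
    i,j=u.round().astype(int);print(round(a,2),u.round(1),(r*1e3).round(1),im[j-2:j+3,i-2:i+3].mean((0,1)).round() if 0<=j<398 else '')
E
```

```text
t 21.4 z 0.043118553017582266 F [ 1.1  1.6 -1.8] r 0.024530024856449634 finger btn angle 0.42552596342446236 tool x btn angle 0.42196001892968343 tilt [0.0016 0.0003]
0.6 [335.5 284.9] [  3.1   4.8 -39.9] [67. 62. 55.]
0.65 [338.6 285.5] [  2.8   6.2 -39.9] [41. 38. 34.]
0.7 [341.7 286.2] [  2.5   7.6 -39.9] [22. 20. 18.]
0.75 [344.7 287. ] [  2.    8.9 -39.9] [22. 20. 19.]
0.8 [347.6 287.9] [  1.6  10.2 -39.9] [23. 22. 20.]
0.85 [350.5 289. ] [  1.   11.5 -39.9] [23. 21. 19.]
0.9 [353.3 290.2] [  0.4  12.8 -39.9] [26. 24. 22.]
0.95 [356.  291.5] [ -0.3  14.  -39.9] [57. 53. 48.]
1.0 [358.6 292.9] [ -1.   15.2 -39.9] [81. 75. 67.]
1.05 [361.1 294.5] [ -1.8  16.3 -39.9] [82. 76. 68.]
1.1 [363.6 296.1] [ -2.7  17.5 -39.9] [84. 78. 70.]
1.15 [365.9 297.9] [ -3.6  18.5 -39.9] [83. 77. 69.]
1.2 [368.1 299.7] [ -4.5  19.5 -39.9] [84. 78. 70.]
1.25 [370.1 301.6] [ -5.5  20.5 -39.9] [116. 107.  95.]
1.3 [372.  303.6] [ -6.6  21.4 -39.9] [141. 130. 115.]
1.35 [373.8 305.6] [ -7.7  22.3 -39.9] [141. 130. 115.]
1.4 [375.5 307.8] [ -8.8  23.1 -39.9] [134. 124. 109.]
1.45 [377. 310.] [-10.   23.9 -39.9] [97. 90. 79.]
1.5 [378.4 312.2] [-11.2  24.6 -39.9] [55. 51. 46.]
1.55 [379.6 314.5] [-12.5  25.2 -39.9] [21. 20. 19.]
1.6 [380.7 316.9] [-13.8  25.8 -39.9] [21. 20. 19.]
```

The pin is at about 1.1 rad. The uniform grey patch near (363,296) is 17.5 mm ahead of the finger centre, which matches the geometry. About 0.38 rad more.

Emit:
apply_moves:
  plan:
    - [-0.0002,0.0029,0,0,0,0.12,1]
    - [-0.0002,0.0029,0,0,0,0.12,1]
    - [-0.0002,0.0029,0,0,0,0.12,1]
    - [0,0,0,0,0,0,1]

```text
t: 21.95
tcp_pos: [0.5276, 0.21, 0.0433]
tool_rot: [0.957, -0.292, 0.001, -0.0]
force: [1.3, 1.0, -0.8]
finger_gap: 0.007
gripper_force: 0.7
```

```bash
python3 pv.py
```

```text
t 21.95 z 0.04330089678882861 F [ 1.3  1.  -0.8] r 0.024562282136843413 finger btn angle 0.7868770245145207 tool x btn angle 0.7818705906535013 tilt [ 0.0017 -0.    ]
```

Emit:
apply_moves:
  plan:
    - [0,-0.006,0,0,0,0,1]
    - [0,-0.006,0,0,0,0,1]
    - [0,0,-0.03,0,0,0,1]
    - [0,0,-0.05,0,0,0,1]
    - [0,0,-0.05,0,0,0,1]
    - [-0.04,0,-0.03,0,0,0,1]
    - [-0.03,0,0,0,0,0,1]
    - [0,0,0,0,0,0,1]

```text
t: 22.95
tcp_pos: [0.4734, 0.2603, 0.2035]
tool_rot: [0.957, -0.292, -0.0, 0.0]
force: [0.2, -0.0, -0.8]
finger_gap: -0.002
gripper_force: 0.0
```

Run:
```python
from h import *
s=sense();print(s['tcp_pos'],s['force']);c=cam('wrist',s);im=snapshot('wrist')
np.save('w9.npy',im)
def P(a,r,z):w=.19-a;return [.5073+r*np.cos(w),.2238+r*np.sin(w),z]
for a in list(np.arange(-.3,1.75,.1)):
    o=[]
    for r,z in((.028,.083),(.034,.058),(.015,.058)):
        i,j=proj(c,P(a,r,z)).round().astype(int);o.append(((i,j),im[j-1:j+2,i-1:i+2].mean().round() if 0<i<638 and 0<j<398 else None))
    print(round(a,2),o)
# 3-d rectification of plane z=.050 in box frame as coarse ascii around pivot
X=np.array([np.cos(.19),np.sin(.19)]);Y=np.array([-X[1],X[0]])
for by in range(40,-46,-4):
    row=''
    for bx in range(-28,44,3):
        q=np.array([.5073,.2238])+bx*1e-3*X+by*1e-3*Y
        i,j=proj(c,[*q,.060]).round().astype(int)
        row+='%4d'%(im[j,i].mean() if 0<=i<640 and 0<=j<400 else -1)
    print('%4d'%by,row)
```

```text
[0.47341623 0.26033033 0.20352114] [ 0.1641806  -0.03107778 -0.82825942]
-0.3 [((np.int64(308), np.int64(119)), np.float64(147.0)), ((np.int64(303), np.int64(113)), np.float64(148.0)), ((np.int64(321), np.int64(123)), np.float64(145.0))]
-0.2 [((np.int64(309), np.int64(116)), np.float64(147.0)), ((np.int64(305), np.int64(110)), np.float64(147.0)), ((np.int64(322), np.int64(122)), np.float64(144.0))]
-0.1 [((np.int64(311), np.int64(113)), np.float64(146.0)), ((np.int64(307), np.int64(107)), np.float64(147.0)), ((np.int64(323), np.int64(121)), np.float64(144.0))]
0.0 [((np.int64(314), np.int64(110)), np.float64(146.0)), ((np.int64(309), np.int64(104)), np.float64(146.0)), ((np.int64(324), np.int64(119)), np.float64(144.0))]
0.1 [((np.int64(316), np.int64(108)), np.float64(145.0)), ((np.int64(312), np.int64(101)), np.float64(146.0)), ((np.int64(325), np.int64(118)), np.float64(145.0))]
0.2 [((np.int64(319), np.int64(106)), np.float64(144.0)), ((np.int64(315), np.int64(99)), np.float64(144.0)), ((np.int64(327), np.int64(117)), np.float64(144.0))]
0.3 [((np.int64(322), np.int64(104)), np.
[... 3951 characters left out ...]
  85  71  85  85  91 125 126 176 178 165 162 127 160 133 152 142 132 148 158 128 154 145
 -24  133 133 134 128 134 133 133 158 180 155 162  70 160 151 192 194 194 195 193 195 193 193 192 186
 -28  133 132 134 128 132 135 137 180 171 178 184 184  67 137 197 196 196 195 194 195 193 194 193 185
 -32  133 136 133 129 123 134 129 130 130 160 178 121 182 156 192 193 194 194 195 193 192 194 194 179
 -36  135 132 132 129 104 106 114 129 134 163 178 171 194 192 196 196 194 192 192 195 195 195 192 191
 -40  134 132 133 128  98 102 102 108 130 195 194 193 194 190 193 195 192 193 195 195 195 193 194 193
 -44  134 133 132 132 110 108 116 147 131 195 193 195 194 198 196 193 193 196 195 194 193 193 194 185
```

The rectified view shows the arm running along the box's -y from the pivot, across the cover's edge (about 1.5 rad). The cover edge is still at box y = 60 mm. The robot is clear, so I'm handing in.

```bash
python3 -c "
from station import *
print(sign_off())"
```

```text
the job is handed in; nothing more can be done
None
```

I seated the small cover over both studs, swung the turn-button across its edge to about 1.5 rad, and handed the job in with the arm clear of everything at about 23 s; `sign_off()` gave no verdict, the final state was checked by image code only, and the first push passed over the button's pin without touching it.

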